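Third hand at the railing-foot fixture

ROBOT

A 6-joint arm with a two-finger parallel gripper is mounted at the origin on the work surface. World frame = base frame: x ahead of the robot, y to its left, z up, the work surface at z = 0. Lengths are in mm, angles in degrees, forces in N, time in s.
With the tool pointing down it reaches from about 375 to 925 mm from the base axis. Payload 5.7 kg.
Tool frame: the origin (TCP) lies on the centre line of the jaws, within the pads' length; the fingertips stand 19 mm ahead of it and the grasp point (between the pads) is the TCP (bot.tcp_to_tips is the distance from the TCP to the fingertips, in mm); z points along the fingers, y is the direction in which the jaws open and shut (so a half turn about z gives the same grasp; the last joint's range is limited). The gripper opens to 88 mm and grips with 3 to 60 N. Pads are 20 mm wide; open, the fingers measure 115 mm over their backs; the gripper's body (75 mm by 178 mm) begins 61 mm behind the grasp point.
Start: joints at [-82.97, 20.558, 86.54, -0, 72.909, -6.595], TCP at [141.326, -583.088, 241.623] pointing down, gripper open.
Joint ranges: [-170.27, 170.27], [-57.76, 135], [12.27, 136.19], [-55.21, 235.2], [11.17, 155.16], [-170.74, 170.74]. Speed limits (degrees/s): [136.94, 136.94, 180, 180, 180, 180].

INTERFACE

Orientations are given as a 3x3 rotation matrix whose columns are the frame's x, y, z axes.
In Python, from plant import bot gives the robot as it stands. The module is installed in compiled form; this text tells all that it offers.
- The arm moves only by the tool step_arm, never from a script. Its argument "deltas" is a list of rows, each an object with "linear": the shift along the tool's x, y, z as a fraction of full scale, a list of three; "angular": the turn, a rotation vector about the tool's x, y, z as a fraction of full scale, a list of three; "hand": the opening, from 0 (shut) to 1 (fully open). In form: [{"linear": [x, y, z], "angular": [wx, wy, wz], "hand": hand}, ...]. A call has 1 to 20 rows; each row is the pose to reach, as a shift and turn from the pose measured when the call began, along the tool's axes at that moment; what a row does not reach only later rows make up. Full scale, the value 1, is 0.25 m for a shift and pi/4 rad for a turn. A row lasts 1/10 s, in which the tool goes at most 50 mm and 8.59 degrees, less where a joint would pass 70% of its speed; a pose out of reach is approached as far as the arm can. A call with a number of a shift or a turn outside -1 to 1 is refused whole. A call with a gripper value outside its range is refused whole. The fingers move at their own pace and stop on an object; "newtons" is the grip in N (left out, the last holds). Time passes only in rows, so rows that repeat a pose let the fingers close. It gives the time, the measured TCP pose, the force and the opening at its end, in the units of the state.
- bot.state(): the state, without advancing time (a new reading comes with each control period).
- bot.get_image(name): name is "scene" or "top" or "wrist"; returns the picture (384x512x3 uint8, red, green, blue); there is no depth.
- bot.camera_model(name): a dict with "K" (3x3 intrinsics, pixels), "rvec" (rotation vector, rad) and "tvec" (3), from world to camera coordinates, as OpenCV has them; the wrist camera has in their place "tool_from_camera" (4x4, takes a point from camera to tool coordinates, whose origin is the TCP and whose axes are the flange's). Camera axes: x right, y down, z forward; pixel columns grow to the right and rows downward; lengths in mm; the calibration is good to about 2 mm. A picture is of the moment at which its call begins: read the wrist's pose just before it. camera_model takes no time and is no camera call.
- bot.finish_job(): hands the job in, once; it reports no verdict.
Trained networks look in the newest picture that a camera, given by its name, has taken for a name from the list of things; names that differ only in an ending like _2 or _b are one class to them, and where a whole thing is asked for, a point or a joint stands for the part that bears it (a point fixed in the world has none). Each returns a list of dicts, best first, with "conf" (0 to 1); they miss things now and then, are a little off and sometimes report something else, mostly with a low value. They report only what shows in the picture. A call takes as long as a camera call. They do not tell look-alikes from the thing itself.
- bot.find_in(camera, name): "position" ([x, y, z] in mm, in world coordinates, good to about 4 mm: the middle of the surface that is visible of it).
- bot.outline_of(camera, name): "region" (384x512 bool, what is visible of it).
- bot.tip_of(camera, name): "position" ([x, y, z] in mm, in world coordinates, good to about 4 mm: a listed point, or the origin of a listed thing).
The state is a dict: "time": time; "joints": joint angles; "qvel": joint speeds; "tau": joint torques, N m; "tcp_pos": TCP position; "ee_rot": TCP orientation; "contact_force": force on the tool from outside, world axes, zero at the start; "torque": the same for the moment, N m; "finger_gap": finger opening in mm.
Only numpy, scipy, OpenCV 4.12 (cv2) and the standard library are available. Lean on these libraries where they do the work, as an engineer would, in place of code of your own. Each camera call takes 0.05 s, during which the arm holds its last target.

TASK

Pick up the bare-metal railing foot by its square stub, lay it in the guide channel of the blue fixture, and slide it under the yellow bridge until its nose pushes back the orange sprung stop and the red pointer stands in the green part of the scale (a push of about 11 N). Never drive the stop back to the end of its travel, and leave the red-primed foot and the other things on the bench where they are. Finish while still gripping and pressing: keep that steady push, with the foot flat in the channel, so that I can tighten the clamp screw on the bridge.

Things in the scene. Friction and masses are not known exactly. Their poses are not given: they have to be found in the camera images.
- bracket_post (a point): bare-metal (silvery) railing foot, 0.35 to 0.6 kg: flat bar 150 x 40 x 8 mm with a square tube stub 25 x 25, 60 tall, upright on it, its axis 20 mm from the bar's rear end. Point: on the stub's axis, 45 mm above the bar's underside, a good place to grip, on two opposite faces. x along the bar to its nose (far end), y across, z up; the stub's faces are square to x and y
- bracket_nose (a point): middle of the nose face of the bare-metal foot, 4 mm above its underside; 130 mm ahead (+x) of the stub's axis; axes as the foot's
- fixture: blue fixture plate bolted down, 340 x 150 mm (x -190 to +150). Origin on the bench under the middle of the yellow bridge; x is the sliding direction, to the orange stop, z up. Plate top = channel floor, 12 mm above the bench. Two steel rails 14 mm high above the floor, inner faces at y +-24 (48 mm gap), x -130 to +30, flared mouth x -130 to -162. Open above but for the bridge
- bridge (a point): middle of the underside of the yellow bridge over the channel: 18 mm above the channel floor, 30 mm above the bench; the bridge is 30 mm long in x (x -15 to +15 of the fixture) and 90 wide, its top 44 mm above the bench; the black clamp screw on it reaches 70 mm. Axes as the fixture's
- plunger_face (a point): middle of the working face of the orange sprung stop (block 44 wide, 26 high, 18 thick; a blue spring housing 60 mm high stands behind it), 20 mm above the bench (8 mm above the channel floor), at x 35 mm of the fixture when not pressed; axes as the fixture's
- plunger (a joint): how far the orange stop is pushed back along the fixture's x, in m: 0 free, 0.036 end of travel. Plain spring, 600 N/m, no preload (11.4 N at 0.019); it pushes the foot back if let go. Its red pointer moves over the white scale on the fixture's -y side and is over the green field from 0.012 to 0.026; black marks the end of travel
- primed_post (a point): red-primed railing foot of the same shape and size, already finished: leave alone. The point is on its stub's axis, 45 mm above its underside; axes as for the bare one
- hammer: hammer lying near the bench's far edge; leave alone; origin under its middle
- wrench: wrench lying near the bench's far edge; leave alone; origin under its middle
- oil: grey oil bottle, 60 mm across, 160 tall; leave alone; origin under its centre
- tray: steel tray of bolts, 120 x 160 x 40 mm; leave alone; origin under its centre
- disc: black grinding disc lying flat, 115 mm across, 8 thick; leave alone; origin under its centre
There are look-alikes about, which are no part of the job. Of the things that look like the part that bears bracket_post, the smaller one is meant.

How it is judged:
By the outcome, as a careful person would: the job done as asked, in the order asked, and still so for the second after the job is handed in, while the arm keeps its last pose, push and grip.
It also fails if it takes over 43 s, if anything falls off the work surface, if the arm or the gripper's body presses on something with over 40 N, if the wrist force passes 120 N, or if a joint passes its speed limit or range.

## Working session

There is one attempt and no reset: what is moved stays moved. The work goes in short steps, Python scripts to look and compute and a tool call to move; the robot and the scene stay as the last step left them, time stands still between calls to the robot, and variables do not carry over. Pictures are saved under pics/ and viewed, and the job is handed in when it is done.

Besides the shell and the picture viewer there is one more tool, called after "Emit:" by a JSON object that holds its "fn" and its "kwargs", one argument or row to a line. step_arm: Moves the arm, as the interface text tells. Its arguments: {"type":"object","properties":{"deltas":{"type":"array","items":{"type":"object","properties":{"linear":{"type":"array","items":{"type":"number","minimum":-1,"maximum":1}},"angular":{"type":"array","items":{"type":"number","minimum":-1,"maximum":1}},"hand":{"type":"number"}}}},"newtons":{"type":"number"}},"required":["deltas"]}

```bash
mkdir -p pics
python3 - <<'E'
from plant import bot
import cv2,numpy as np
s=bot.state();print({k:np.round(v,2).tolist() for k,v in s.items()})
for c in["scene","top"]:
    im=bot.get_image(c);cv2.imwrite(f"pics/{c}0.png",im[:,:,::-1])
    for n in["bracket_post","bracket_nose","fixture","bridge","plunger_face","primed_post"]:
        print(c,n,[(np.round(d["position"],0).tolist(),round(d["conf"],2)) for d in bot.tip_of(c,n)])
print(bot.state()["time"])
E
```

```text
{'time': 0.0, 'joints': [-82.97, 20.6, 86.6, -0.0, 72.91, -6.6], 'qvel': [0.09, -0.01, 0.05, 0.02, -0.02, 0.01], 'tau': [0.0, -51.54, -27.07, 0.07, 0.03, -0.0], 'tcp_pos': [141.24, -582.49, 240.83], 'ee_rot': [[0.97, 0.24, -0.0], [0.24, -0.97, 0.0], [0.0, -0.0, -1.0]], 'contact_force': [-1.73, 1.08, -0.07], 'torque': [-0.0, -0.01, 0.03], 'finger_gap': 87.84}
scene bracket_post [([394.0, -310.0, 43.0], 0.95), ([151.0, -397.0, 61.0], 0.74), ([562.0, 132.0, 32.0], 0.61)]
scene bracket_nose [([320.0, -332.0, 9.0], 0.69), ([418.0, -177.0, 8.0], 0.67)]
scene fixture []
scene bridge [([798.0, -85.0, -2.0], 0.57), ([565.0, 135.0, 31.0], 0.56)]
scene plunger_face [([562.0, 165.0, 21.0], 0.69)]
scene primed_post [([596.0, -340.0, 41.0], 0.8)]
top bracket_post [([156.0, -398.0, 65.0], 0.78), ([399.0, -307.0, 47.0], 0.61)]
top bracket_nose [([324.0, -331.0, 5.0], 0.93), ([412.0, -184.0, 7.0], 0.59)]
top fixture [([571.0, 136.0, 1.0], 0.57)]
top bridge [([567.0, 132.0, 34.0], 0.82), ([451.0, 498.0, -2.0], 0.44)]
top plunger_face [([560.0, 170.0, 22.0], 0.59)]
top primed_post [([590.0, -340.0, 42.0], 0.91), ([792.0, -90.0, -2.0], 0.74)]
0.7
```

View pics/scene0.png

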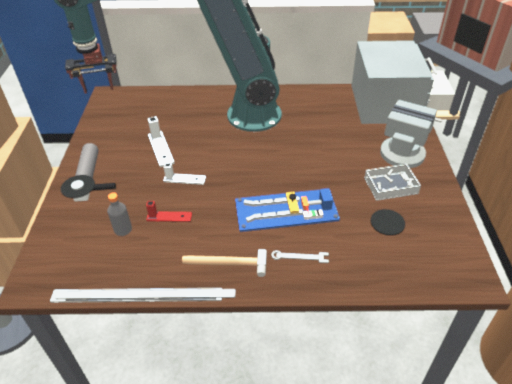

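View pics/top0.png

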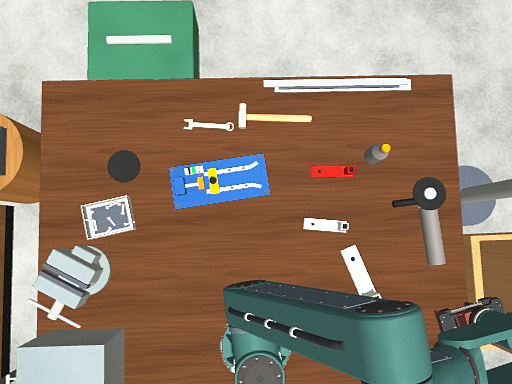

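The scene shows two silvery feet. The larger runs from (153,118) to (168,172) in the scene view. The smaller has its stub at about (168,172) and its nose at (205,180), and it's the one I want. Its stub is near world (396,-308) and its nose near (415,-181). The blue fixture slides towards about +y.

```bash
cat > h.py <<'E'
from plant import bot
import cv2,numpy as np
from scipy.spatial.transform import Rotation as R
def Rd(yaw_y):  # tool down with tool y axis at yaw (deg)
    a=np.radians(yaw_y); y=np.array([np.cos(a),np.sin(a),0]); z=np.array([0,0,-1.]); return np.c_[np.cross(y,z),y,z]
def delta(pos,yaw):
    s=bot.state();r=np.array(s["ee_rot"]);p=np.array(s["tcp_pos"])
    l=r.T@(np.array(pos)-p); w=R.from_matrix(r.T@Rd(yaw)).as_rotvec()
    print("lin",np.round(l/250,4),"ang",np.round(w/(np.pi/4),4),"mm",np.round(l,1),"deg",np.round(np.degrees(w),2))
def st():
    s=bot.state();r=np.array(s["ee_rot"]);print(round(s["time"],2),np.round(s["tcp_pos"],1),"yawy",np.round(np.degrees(np.arctan2(r[1,1],r[0,1])),2),"z",np.round(r[:,2],3),"F",np.round(s["contact_force"],1),"T",np.round(s["torque"],2),"gap",np.round(s["finger_gap"],1),"j",np.round(s["joints"],0))
def wristcam():
    s=bot.state();m=bot.camera_model("wrist");T=np.eye(4);T[:3,:3]=s["ee_rot"];T[:3,3]=s["tcp_pos"]
    return np.array(m["K"]),T@np.array(m["tool_from_camera"])
def topw(): 
    m=bot.camera_model("top");Rm=cv2.Rodrigues(np.array(m["rvec"],float))[0];T=np.eye(4);T[:3,:3]=Rm;T[:3,3]=np.ravel(m["tvec"]);return np.array(m["K"]),np.linalg.inv(T)
def pix2w(K,T,uv,z):
    d=T[:3,:3]@np.linalg.inv(K)@np.array([uv[0],uv[1],1.]);o=T[:3,3];return o+d*(z-o[2])/d[2]
def w2pix(K,T,p):
    c=T[:3,:3].T@(np.array(p)-T[:3,3]);q=K@c;return q[:2]/q[2]
E
python3 - <<'E'
from h import *
print(np.round(bot.camera_model("wrist")["tool_from_camera"],3),bot.camera_model("wrist")["K"])
st();delta([396,-300,240],-98)
E
```

```text
[[ 1.00000e-03 -9.69000e-01 -2.46000e-01  6.68690e+01]
 [ 1.00000e+00  1.00000e-03 -0.00000e+00 -1.83000e-01]
 [ 0.00000e+00 -2.46000e-01  9.69000e-01 -1.42396e+02]
 [ 0.00000e+00  0.00000e+00  0.00000e+00  1.00000e+00]] [[323.44892601   0.         257.78130225]
 [  0.         323.44892601 197.28320454]
 [  0.           0.           1.        ]]
0.7 [ 141.3 -583.1  241.6] yawy -76.38 z [-0.  0. -1.] F [ 0.  -0.8  0.9] T [ 0.01 -0.06 -0.03] gap 87.9 j [-83.  21.  87.  -0.  73.  -7.]
lin [ 1.2569 -0.8606  0.0066] ang [-1.000e-04  0.000e+00  4.805e-01] mm [ 314.2 -215.2    1.7] deg [-0.    0.   21.62]
```

Emit:
{"fn": "step_arm", "kwargs": {
  "deltas": [
    {"linear": [0.2, -0.14, 0], "angular": [0, 0, 0.1], "hand": 1},
    {"linear": [0.4, -0.27, 0], "angular": [0, 0, 0.2], "hand": 1},
    {"linear": [0.6, -0.41, 0], "angular": [0, 0, 0.35], "hand": 1},
    {"linear": [0.8, -0.55, 0], "angular": [0, 0, 0.48], "hand": 1},
    {"linear": [0.95, -0.65, 0], "angular": [0, 0, 0.48], "hand": 1},
    {"linear": [0.95, -0.65, 0], "angular": [0, 0, 0.48], "hand": 1},
    {"linear": [0.95, -0.65, 0], "angular": [0, 0, 0.48], "hand": 1},
    {"linear": [0.95, -0.65, 0], "angular": [0, 0, 0.48], "hand": 1},
    {"linear": [0.95, -0.65, 0], "angular": [0, 0, 0.48], "hand": 1}
  ]
}}

```text
time: 1.6
tcp_pos: [333.5, -370.1, 241.8]
ee_rot: [[0.99, -0.139, -0.0], [-0.139, -0.99, -0.001], [-0.0, 0.001, -1.0]]
contact_force: [-0.9, -0.4, -0.6]
finger_gap: 88.0
```

Run:
```python
from h import *
st();delta([396,-300,240],-98)
```

```text
1.6 [ 333.5 -370.1  241.8] yawy -97.99 z [-0.    -0.001 -1.   ] F [-0.9 -0.4 -0.6] T [ 0.03 -0.02 -0.02] gap 88.0 j [-56.  12.  99.  -0.  69.  42.]
lin [ 0.2086 -0.3125  0.0069] ang [0.0009 0.     0.0001] mm [ 52.2 -78.1   1.7] deg [0.04 0.   0.01]
```

Emit:
{"fn": "step_arm", "kwargs": {
  "deltas": [
    {"linear": [0.1, -0.16, 0], "angular": [0, 0, 0], "hand": 1},
    {"linear": [0.21, -0.31, 0], "angular": [0, 0, 0], "hand": 1},
    {"linear": [0.21, -0.31, 0], "angular": [0, 0, 0], "hand": 1},
    {"linear": [0.21, -0.31, 0], "angular": [0, 0, 0], "hand": 1}
  ]
}}

```text
time: 2.0
tcp_pos: [396.1, -301.3, 241.7]
ee_rot: [[0.99, -0.138, -0.001], [-0.138, -0.99, -0.001], [-0.0, 0.001, -1.0]]
contact_force: [-0.2, -0.8, -0.6]
finger_gap: 87.9
```

Run:
```python
from h import *
st();K,T=wristcam()
im=bot.get_image("wrist");cv2.imwrite("pics/w1.png",im[:,:,::-1])
for n in["bracket_post","bracket_nose"]:
    print(n,[(np.round(d["position"],1).tolist(),round(d["conf"],2)) for d in bot.tip_of("wrist",n)])
np.savez("w1.npz",K=K,T=T,im=im)
```

```text
2.0 [ 396.1 -301.3  241.7] yawy -97.95 z [-0.001 -0.001 -1.   ] F [-0.2 -0.8 -0.6] T [ 0.04  0.03 -0.03] gap 87.9 j [-45.  12.  99.  -0.  69.  53.]
bracket_post [([399.6, -306.8, 44.8], 0.92), ([155.1, -395.3, 62.2], 0.87)]
bracket_nose [([415.4, -183.6, 5.5], 0.91), ([323.8, -332.5, 4.4], 0.72)]
```

View pics/w1.png

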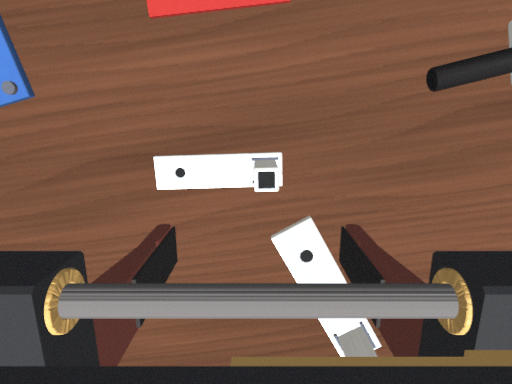

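The wrist view shows the small foot flat. Its nose end is at columns 153–157, its stub top at about (266,181), and the bar spans rows 153–190. The big foot is at lower right.

Run:
```python
from h import *
d=np.load("w1.npz");K,T,im=d["K"],d["T"],d["im"]
g=(im.min(2)>120)[140:200,140:300].astype(np.uint8)
for c in [165,200,220,235,245]:
    col=np.where(g[:,c-140])[0]+140;print(c,col.min(),col.max())
for r in[160,165,170,175,180]:
    row=np.where(g[r-140])[0]+140;print("row",r,row.min(),row.max())
top=[];bot_=[]
for c in range(162,245):
    col=np.where(g[:,c-140])[0]+140
    top.append(pix2w(K,T,(c,col.min()-.5),8)[:2]);bot_.append(pix2w(K,T,(c,col.max()+.5),8)[:2])
for e in(top,bot_):
    vx,vy,x,y=cv2.fitLine(np.array(e,np.float32),cv2.DIST_HUBER,0,.01,.01).ravel();print(np.degrees(np.arctan2(vy,vx)),x,y)
big=cv2.resize(im[130:210,140:300],None,fx=5,fy=5,interpolation=cv2.INTER_CUBIC);cv2.imwrite("pics/w1b.png",big[:,:,::-1])
```

```text
165 156 189
200 155 188
220 154 187
235 153 187
245 153 187
row 160 153 282
row 165 154 282
row 170 154 282
row 175 155 282
row 180 156 282
83.9813 428.61523 -234.73122
83.81425 386.3962 -244.1765
```

View pics/w1b.png

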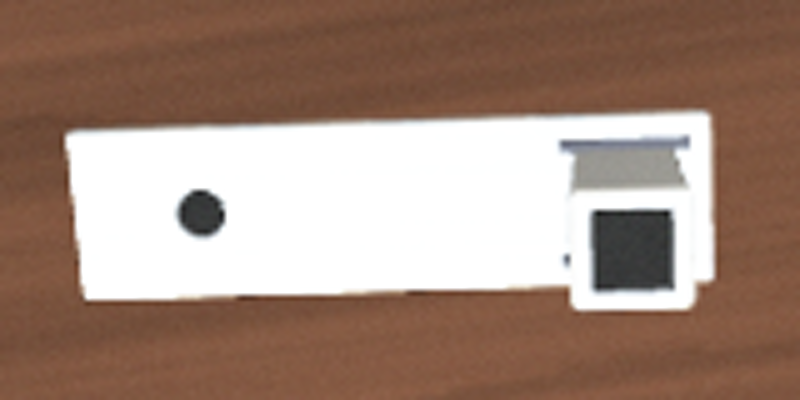

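Run:
```python
from h import *
d=np.load("w1.npz");K,T,im=d["K"],d["T"],d["im"]
q=lambda x,y:(140+x/5-.4,130+y/5-.4)
print("stub",pix2w(K,T,q(632,249),60))
a=np.radians(83.9);u=np.array([np.cos(a),np.sin(a)]);v=np.array([-u[1],u[0]])
top=np.array([428.615,-234.73]);b=np.array([386.396,-244.18])
print("across",top@v,b@v, (top-b)@v)
for x,y in((66,132),(85,299),(710,112),(714,282)):
    p=pix2w(K,T,q(x,y),8)[:2];print(p,p@u,p@v)
s=pix2w(K,T,q(632,249),60)[:2];print(s@u,s@v)
```

```text
stub [ 398.29623013 -310.11709656   60.        ]
across -451.1315233894075 -410.15576520017515 -40.97575818923235
[ 433.49640948 -183.49623513] -136.3921758119746 -450.5409856081641
[ 393.90990514 -179.37563285] -136.5015277335771 -410.7407502935354
[ 417.54678515 -332.23591661] -285.9845569286061 -450.48735307163037
[ 377.41795576 -328.37424609] -286.40900419101945 -410.17537851679043
-266.0366172241063 -428.99535989386936
```

Run:
```python
from h import *
st();delta([399.2,-310.3,45],-96.1)
```

```text
2.15 [ 395.4 -302.1  241.7] yawy -98.11 z [-0.    -0.001 -1.   ] F [-0.3 -0.8 -0.2] T [ 0.05  0.03 -0.06] gap 87.5 j [-45.  12.  99.  -0.  69.  53.]
lin [0.0201 0.0295 0.7868] ang [ 0.0015  0.0004 -0.0446] mm [  5.    7.4 196.7] deg [ 0.07  0.02 -2.01]
```

Emit:
{"fn": "step_arm", "kwargs": {
  "deltas": [
    {"linear": [0.02, 0.03, 0.1], "angular": [0, 0, -0.045], "hand": 1},
    {"linear": [0.02, 0.03, 0.25], "angular": [0, 0, -0.045], "hand": 1},
    {"linear": [0.02, 0.03, 0.4], "angular": [0, 0, -0.045], "hand": 1},
    {"linear": [0.02, 0.03, 0.55], "angular": [0, 0, -0.045], "hand": 1},
    {"linear": [0.02, 0.03, 0.68], "angular": [0, 0, -0.045], "hand": 1},
    {"linear": [0.02, 0.03, 0.75], "angular": [0, 0, -0.045], "hand": 1},
    {"linear": [0.02, 0.03, 0.785], "angular": [0, 0, -0.045], "hand": 1},
    {"linear": [0.02, 0.03, 0.787], "angular": [0, 0, -0.045], "hand": 1},
    {"linear": [0.02, 0.03, 0.787], "angular": [0, 0, -0.045], "hand": 1}
  ]
}}

```text
time: 3.05
tcp_pos: [399.2, -311.4, 45.5]
ee_rot: [[0.994, -0.107, 0.0], [-0.107, -0.994, -0.002], [0.0, 0.002, -1.0]]
contact_force: [0.0, -0.1, -0.2]
finger_gap: 87.9
```

Run:
```python
from h import *
st();im=bot.get_image("wrist");cv2.imwrite("pics/w2.png",im[:,:,::-1]);delta([399.2,-310.3,45],-96.1)
```

```text
3.05 [ 399.2 -311.4   45.5] yawy -96.14 z [ 0.    -0.002 -1.   ] F [ 0.  -0.1 -0.2] T [0.03 0.01 0.01] gap 87.9 j [-46.  28. 109.  -0.  42.  50.]
lin [-0.0019 -0.0046  0.0036] ang [ 0.0031 -0.0013 -0.0004] mm [-0.5 -1.1  0.9] deg [ 0.14 -0.06 -0.02]
```

View pics/w2.png

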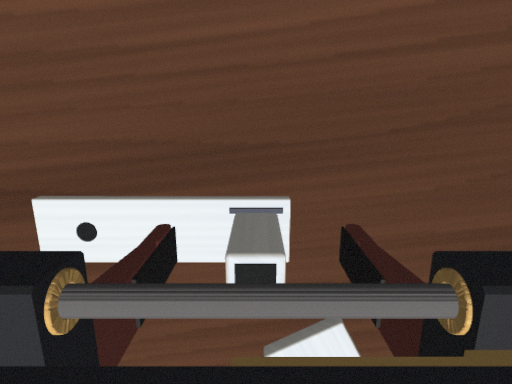

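The stub sits centred between the pads, at columns 228–285. I'll close on it.

Emit:
{"fn": "step_arm", "kwargs": {
  "deltas": [
    {"linear": [0, 0, 0], "angular": [0, 0, 0], "hand": 0.5},
    {"linear": [0, 0, 0], "angular": [0, 0, 0], "hand": 0.2},
    {"linear": [0, 0, 0], "angular": [0, 0, 0], "hand": 0},
    {"linear": [0, 0, 0], "angular": [0, 0, 0], "hand": 0},
    {"linear": [0, 0, 0], "angular": [0, 0, 0], "hand": 0},
    {"linear": [0, 0, 0], "angular": [0, 0, 0], "hand": 0},
    {"linear": [0, 0, 0], "angular": [0, 0, 0], "hand": 0},
    {"linear": [0, 0, 0], "angular": [0, 0, 0], "hand": 0}
  ],
  "newtons": 50
}}

```text
time: 3.9
tcp_pos: [399.5, -311.4, 45.8]
ee_rot: [[0.994, -0.107, 0.001], [-0.107, -0.994, -0.002], [0.001, 0.002, -1.0]]
contact_force: [-0.1, 0.4, -0.1]
finger_gap: 27.0
```

Run:
```python
from h import *
st()
```

```text
3.9 [ 399.5 -311.4   45.8] yawy -96.12 z [ 0.001 -0.002 -1.   ] F [-0.1  0.4 -0.1] T [ 0.06 -0.03 -0.02] gap 27.0 j [-46.  28. 109.  -0.  42.  50.]
```

Emit:
{"fn": "step_arm", "kwargs": {
  "deltas": [
    {"linear": [0, 0, 0], "angular": [0, 0, 0], "hand": 0},
    {"linear": [0, 0, 0], "angular": [0, 0, 0], "hand": 0},
    {"linear": [0, 0, 0], "angular": [0, 0, 0], "hand": 0},
    {"linear": [0, 0, -0.03], "angular": [0, 0, 0], "hand": 0},
    {"linear": [0, 0, -0.08], "angular": [0, 0, 0], "hand": 0},
    {"linear": [0, 0, -0.16], "angular": [0, 0, 0], "hand": 0},
    {"linear": [0, 0, -0.28], "angular": [0, 0, 0], "hand": 0},
    {"linear": [0, 0, -0.4], "angular": [0, 0, 0], "hand": 0},
    {"linear": [0, 0, -0.5], "angular": [0, 0, 0], "hand": 0},
    {"linear": [0, 0, -0.5], "angular": [0, 0, 0], "hand": 0},
    {"linear": [0, 0, -0.5], "angular": [0, 0, 0], "hand": 0}
  ]
}}

```text
time: 5.0
tcp_pos: [399.4, -311.2, 171.2]
ee_rot: [[0.994, -0.107, 0.002], [-0.107, -0.994, -0.004], [0.002, 0.003, -1.0]]
contact_force: [-0.2, 0.0, -4.2]
finger_gap: 25.0
```

Run:
```python
from h import *
st();im=bot.get_image("wrist");cv2.imwrite("pics/w3.png",im[:,:,::-1]);im=bot.get_image("top");cv2.imwrite("pics/t3.png",im[:,:,::-1]);
for n in["fixture","bridge","plunger_face"]:
  for c in ["top","scene"]:
    if c=="scene" and n=="fixture":bot.get_image(c)
    print(c,n,[(np.round(d["position"],1).tolist(),round(d["conf"],2)) for d in bot.tip_of(c,n)])
```

```text
5.0 [ 399.4 -311.2  171.2] yawy -96.12 z [ 0.002 -0.004 -1.   ] F [-0.2  0.  -4.2] T [-0.1   0.08  0.05] gap 25.0 j [-46.  17. 103.  -0.  59.  50.]
top fixture [([569.7, 137.2, -1.1], 0.83)]
scene fixture [([564.5, 135.2, -1.4], 0.78)]
top bridge [([562.3, 134.0, 30.3], 0.89), ([789.2, -90.4, -0.3], 0.24)]
scene bridge [([563.9, 134.3, 28.7], 0.84)]
top plunger_face [([560.6, 168.9, 19.7], 0.56)]
scene plunger_face [([563.8, 169.1, 19.9], 0.69)]
```

View pics/w3.png

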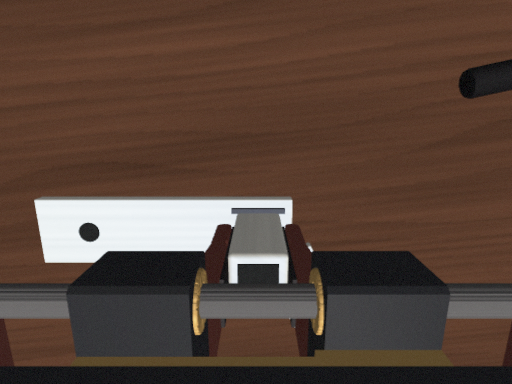

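View pics/t3.png

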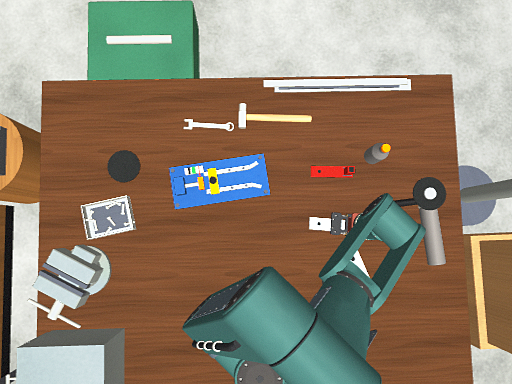

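The foot is held square in the jaws at a 25 mm gap, and the bar looks level. Next I'll carry it to a viewing pose beside the fixture.

Run:
```python
from h import *
delta([435,-100,240],-89);delta([470,90,250],-82)
```

```text
lin [ 0.0522 -0.8538 -0.2805] ang [ 2.000e-03  1.000e-04 -1.583e-01] mm [  13.1 -213.5  -70.1] deg [ 0.09  0.   -7.12]
lin [ 0.1104 -1.6244 -0.3218] ang [ 2.000e-03  2.000e-04 -3.138e-01] mm [  27.6 -406.1  -80.4] deg [ 9.000e-02  1.000e-02 -1.412e+01]
```

Emit:
{"fn": "step_arm", "kwargs": {
  "deltas": [
    {"linear": [0, -0.05, -0.08], "angular": [0, 0, -0.03], "hand": 0},
    {"linear": [0, -0.15, -0.16], "angular": [0, 0, -0.06], "hand": 0},
    {"linear": [0, -0.27, -0.24], "angular": [0, 0, -0.1], "hand": 0},
    {"linear": [0.02, -0.4, -0.3], "angular": [0, 0, -0.14], "hand": 0},
    {"linear": [0.03, -0.54, -0.3], "angular": [0, 0, -0.18], "hand": 0},
    {"linear": [0.05, -0.68, -0.3], "angular": [0, 0, -0.22], "hand": 0},
    {"linear": [0.06, -0.82, -0.31], "angular": [0, 0, -0.26], "hand": 0},
    {"linear": [0.08, -0.95, -0.31], "angular": [0, 0, -0.31], "hand": 0},
    {"linear": [0.08, -0.98, -0.31], "angular": [0, 0, -0.31], "hand": 0}
  ]
}}

```text
time: 6.35
tcp_pos: [445.4, -66.5, 247.3]
ee_rot: [[0.99, 0.14, -0.0], [0.14, -0.99, -0.0], [-0.0, 0.0, -1.0]]
contact_force: [0.2, -0.0, -3.8]
finger_gap: 24.7
```

Run:
```python
from h import *
st();delta([470,90,250],-82)
```

```text
6.35 [445.4 -66.5 247.3] yawy -81.98 z [-0. -0. -1.] F [ 0.2 -0.  -3.8] T [-0.19 -0.04  0.01] gap 24.7 j [-17.   8. 104.  -0.  69.  65.]
lin [ 0.1846 -0.6063 -0.0111] ang [0.0002 0.0001 0.0005] mm [  46.2 -151.6   -2.8] deg [0.01 0.   0.02]
```

Emit:
{"fn": "step_arm", "kwargs": {
  "deltas": [
    {"linear": [0.03, -0.1, 0], "angular": [0, 0, 0], "hand": 0},
    {"linear": [0.07, -0.22, 0], "angular": [0, 0, 0], "hand": 0},
    {"linear": [0.11, -0.35, 0], "angular": [0, 0, 0], "hand": 0},
    {"linear": [0.15, -0.48, 0], "angular": [0, 0, 0], "hand": 0},
    {"linear": [0.17, -0.57, 0], "angular": [0, 0, 0], "hand": 0},
    {"linear": [0.18, -0.61, 0], "angular": [0, 0, 0], "hand": 0},
    {"linear": [0.18, -0.61, 0], "angular": [0, 0, 0], "hand": 0},
    {"linear": [0.18, -0.61, 0], "angular": [0, 0, 0], "hand": 0}
  ]
}}

```text
time: 7.15
tcp_pos: [468.6, 89.8, 247.0]
ee_rot: [[0.99, 0.14, -0.001], [0.14, -0.99, -0.001], [-0.001, 0.001, -1.0]]
contact_force: [-0.2, 1.3, -3.6]
finger_gap: 25.0
```

Run:
```python
from h import *
st();K,T=wristcam()
im=bot.get_image("wrist");cv2.imwrite("pics/w4.png",im[:,:,::-1])
for n in["fixture","bridge","plunger_face","bracket_nose"]:
    print(n,[(np.round(d["position"],1).tolist(),round(d["conf"],2)) for d in bot.tip_of("wrist",n)])
np.savez("w4.npz",K=K,T=T,im=im)
```

```text
7.15 [468.6  89.8 247. ] yawy -81.97 z [-0.001 -0.001 -1.   ] F [-0.2  1.3 -3.6] T [-0.12 -0.05  0.03] gap 25.0 j [  3.  10. 101.  -0.  69.  85.]
fixture [([565.5, 128.0, -1.7], 0.86)]
bridge [([568.8, 134.5, 32.9], 0.74)]
plunger_face [([564.3, 169.7, 23.8], 0.75)]
bracket_nose [([453.9, 216.4, 206.6], 0.57)]
```

View pics/w4.png

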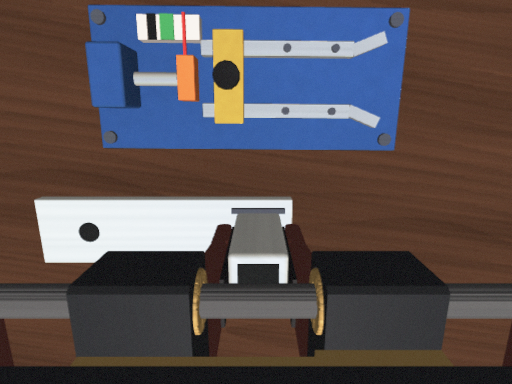

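The wrist view shows the whole fixture. The plate corners are at about (91,7), (408,9), (396,150) and (102,151). The bridge is at column 228, the stop face at 197, the pointer at 185 off the green, and the scale at the top.

Run:
```python
from h import *
from scipy.optimize import least_squares
d=np.load("w4.npz");K,T,im=d["K"],d["T"],d["im"]
b=((im[:,:,2].astype(int)-im[:,:,0]>40)).astype(np.uint8);b[165:]=0
ys,xs=np.where(b);print(xs.min(),xs.max(),ys.min(),ys.max())
def lf(pts):
    pts=np.array(pts,np.float32);w=np.array([pix2w(K,T,p,12)[:2] for p in pts],np.float32)
    return cv2.fitLine(w,cv2.DIST_HUBER,0,.01,.01).ravel()
topE=lf([(c,ys[xs==c].min()-.5) for c in range(100,400,3)])
botE=lf([(c,ys[xs==c].max()+.5) for c in range(115,385,3)])
R_=lf([(xs[ys==r].max()+.5,r) for r in range(15,142,3)])
L_=lf([(xs[ys==r].min()-.5,r) for r in range(112,145,2)])
for n,e in zip("top bot right left".split(),(topE,botE,R_,L_)):print(n,np.degrees(np.arctan2(e[1],e[0]))%180,e[2:])
# rails edges
for c in (260,300,340):
    print(c,im[35:125,c].mean(1).astype(int).tolist())
big=cv2.resize(im[0:160,80:240],None,fx=5,fy=5,interpolation=cv2.INTER_CUBIC)[:600];cv2.imwrite("pics/w4b.png",big[:,:,::-1])
```

```text
85 409 5 150
top 97.54752 [639.23047 152.94336]
bot 97.62851 [495.85416  104.478355]
right 7.639247 [595.3285 -52.3704]
left 7.890993 [495.332   274.78806]
260 [108, 110, 109, 109, 109, 140, 206, 202, 201, 199, 201, 202, 203, 201, 205, 203, 208, 205, 206, 204, 190, 129, 124, 107, 109, 109, 110, 108, 108, 110, 108, 109, 109, 109, 109, 108, 107, 110, 106, 111, 111, 109, 110, 107, 111, 109, 111, 110, 109, 110, 110, 105, 108, 110, 109, 108, 106, 107, 108, 107, 105, 109, 107, 108, 109, 108, 108, 104, 121, 188, 202, 202, 199, 203, 198, 202, 204, 204, 206, 207, 207, 209, 198, 111, 108, 108, 110, 110, 108, 110]
300 [110, 111, 110, 110, 104, 120, 194, 201, 203, 199, 203, 202, 200, 202, 201, 207, 208, 210, 206, 208, 189, 126, 126, 116, 112, 110, 111, 112, 112, 111, 112, 110, 112, 113, 113, 110, 112, 112, 110, 112, 112, 111, 108, 110, 108, 106, 109, 111, 110, 106, 108, 109, 107, 109, 107, 107, 108, 109, 108, 112, 112, 113, 113, 108, 111, 113, 109, 109, 117, 159, 204, 203, 200, 206, 204, 202, 203, 205, 210, 209, 208, 205, 187, 104, 109, 109, 107, 111, 110, 107]
340 [114, 109, 111, 110, 108, 121, 163, 203, 206, 206, 201, 189, 183, 186, 192, 205, 207, 207, 207, 206, 199, 166, 127, 119, 113, 109, 107, 109, 110, 111, 113, 115, 109, 110, 110, 112, 110, 112, 112, 109, 111, 111, 112, 110, 106, 110, 112, 108, 113, 110, 113, 112, 110, 109, 112, 110, 110, 111, 108, 112, 111, 107, 110, 108, 110, 109, 109, 109, 108, 138, 207, 208, 205, 204, 205, 202, 201, 198, 206, 208, 206, 205, 201, 162, 108, 111, 110, 110, 111, 109]
```

View pics/w4b.png

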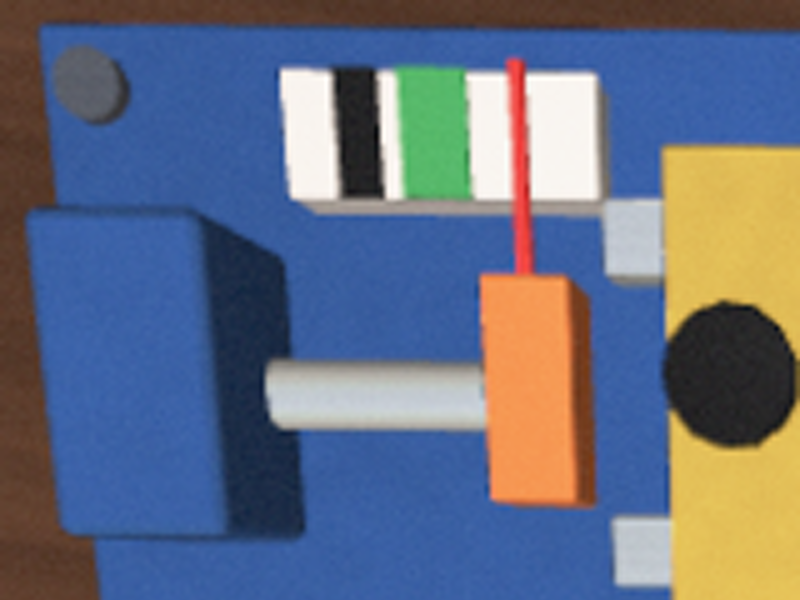

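Run:
```python
from h import *
d=np.load("w4.npz");K,T,im=d["K"],d["T"],d["im"]
a=np.radians(97.62);u=np.array([np.cos(a),np.sin(a)]);v=np.array([-u[1],u[0]])
P=lambda *p:np.array(p)
t,b,r,l=P(639.23,152.94),P(495.85,104.48),P(595.33,-52.37),P(495.33,274.79)
print("v edges",t@v,b@v,(t+b)@v/2,"u edges",r@u,l@u,r@u+190,l@u-150)
for c,r1,r2 in((260,55.4,103.7),(300,55.4,104),(340,56.1,104.3)):
    p=pix2w(K,T,(c,r1),26)[:2]@v;q=pix2w(K,T,(c,r2),26)[:2]@v;print(p,q,q-p,(p+q)/2)
q=lambda x,y:(80+x/5-.4,y/5-.4)
p=pix2w(K,T,q(580,390),38 )[:2];print("face upper edge z38?",p@u,p@v)
# bridge edges z44
for c,row in((214,100),(243.5,100)):
    print("bridge",pix2w(K,T,(c,row),44)[:2]@u)
uo,vo=(r@u+190+l@u-150)/2,(t+b)@v/2
print("origin",u*uo+v*vo)
```

```text
v edges -653.8653686357402 -505.3256010244382 -579.5954848300892 u edges -130.84971284750566 206.68147798316127 59.15028715249434 56.68147798316127
-603.6199277935615 -555.2077574496237 48.41217034393776 -579.4138426215926
-603.9717619480737 -555.2561823478828 48.715579600190836 -579.6139721479783
-603.6458862443018 -555.3046375439471 48.34124870035464 -579.4752618941245
face upper edge z38? 91.44314804235835 -579.9612655993739
bridge 72.37138326916059
bridge 42.18214244741284
origin [566.79747494 134.26018728]
```

```bash
cat >> h.py <<'E'
_a=np.radians(97.62);U=np.array([np.cos(_a),np.sin(_a)]);V=np.array([-U[1],U[0]])
def FX(x,y=0):return U*(57.4+x)+V*(-579.5+y)
def fst():
    s=bot.state();p=np.array(s["tcp_pos"]);F=np.array(s["contact_force"]);print("t",round(s["time"],2),"fx %.1f y %.1f z %.1f"%(p[:2]@U-57.4,p[:2]@V+579.5,p[2]),"Fx %.1f Fy %.1f Fz %.1f"%(F[:2]@U,F[:2]@V,F[2]),"T",np.round(s["torque"],2),"gap %.1f"%s["finger_gap"])
E
python3 - <<'E'
from h import *
fst();st();delta([*FX(-155),160],-82.38);delta([*FX(-155),110],-82.38)
E
```

```text
t 7.4 fx -30.5 y 103.0 z 247.2 Fx -0.6 Fy -0.0 Fz -4.5 T [-0.14 -0.03 -0.02] gap 24.9
7.4 [468.7  89.8 247.2] yawy -82.06 z [-0. -0. -1.] F [ 0.1 -0.6 -4.5] T [-0.14 -0.03 -0.02] gap 24.9 j [  3.  10. 101.  -0.  69.  85.]
lin [0.4093 0.5002 0.3491] ang [0.0005 0.0002 0.0072] mm [102.3 125.   87.3] deg [0.02 0.01 0.32]
lin [0.4093 0.5001 0.5491] ang [0.0005 0.0002 0.0072] mm [102.3 125.  137.3] deg [0.02 0.01 0.32]
```

Emit:
{"fn": "step_arm", "kwargs": {
  "deltas": [
    {"linear": [0.05, 0.06, 0], "angular": [0, 0, 0.007], "hand": 0},
    {"linear": [0.13, 0.16, 0], "angular": [0, 0, 0.007], "hand": 0},
    {"linear": [0.22, 0.28, 0.05], "angular": [0, 0, 0.007], "hand": 0},
    {"linear": [0.31, 0.39, 0.15], "angular": [0, 0, 0.007], "hand": 0},
    {"linear": [0.38, 0.46, 0.27], "angular": [0, 0, 0.007], "hand": 0},
    {"linear": [0.41, 0.5, 0.39], "angular": [0, 0, 0.007], "hand": 0},
    {"linear": [0.41, 0.5, 0.5], "angular": [0, 0, 0.007], "hand": 0},
    {"linear": [0.41, 0.5, 0.55], "angular": [0, 0, 0.007], "hand": 0},
    {"linear": [0.41, 0.5, 0.55], "angular": [0, 0, 0.007], "hand": 0},
    {"linear": [0.41, 0.5, 0.55], "angular": [0, 0, 0.007], "hand": 0}
  ]
}}

```text
time: 8.4
tcp_pos: [587.9, -19.9, 110.6]
ee_rot: [[0.991, 0.133, 0.001], [0.133, -0.991, -0.001], [0.001, 0.001, -1.0]]
contact_force: [0.3, -1.1, -3.6]
finger_gap: 24.8
```

Run:
```python
from h import *
fst();K,T=wristcam()
im=bot.get_image("wrist");cv2.imwrite("pics/w5.png",im[:,:,::-1])
st();delta([*FX(-155),60.5],-82.38)
np.savez("w5.npz",K=K,T=T,im=im)
```

```text
t 8.4 fx -155.1 y -0.5 z 110.6 Fx -1.1 Fy -0.1 Fz -3.6 T [-0.13 -0.07  0.01] gap 24.8
8.45 [588.4 -19.8 111.2] yawy -82.36 z [ 0.002 -0.001 -1.   ] F [ 0.3  0.4 -3.1] T [-0.15 -0.06  0.02] gap 24.7 j [-9. 28. 96. -0. 56. 74.]
lin [-0.0048 -0.0006  0.2028] ang [ 0.0013 -0.0026  0.0006] mm [-1.2 -0.2 50.7] deg [ 0.06 -0.12  0.03]
```

View pics/w5.png

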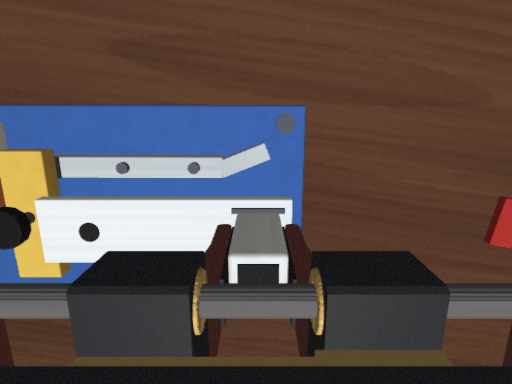

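The foot hangs above the channel. Its bar covers columns 38–292, parallel to the rail at row 167, and its nose is short of the bridge at column 60. I'll lower it.

Emit:
{"fn": "step_arm", "kwargs": {
  "deltas": [
    {"linear": [-0.004, 0, 0.04], "angular": [0, 0, 0], "hand": 0},
    {"linear": [-0.004, 0, 0.08], "angular": [0, 0, 0], "hand": 0},
    {"linear": [-0.004, 0, 0.11], "angular": [0, 0, 0], "hand": 0},
    {"linear": [-0.004, 0, 0.14], "angular": [0, 0, 0], "hand": 0},
    {"linear": [-0.004, 0, 0.165], "angular": [0, 0, 0], "hand": 0},
    {"linear": [-0.004, 0, 0.185], "angular": [0, 0, 0], "hand": 0},
    {"linear": [-0.004, 0, 0.2], "angular": [0, 0, 0], "hand": 0},
    {"linear": [-0.004, 0, 0.203], "angular": [0, 0, 0], "hand": 0},
    {"linear": [-0.004, 0, 0.203], "angular": [0, 0, 0], "hand": 0}
  ]
}}

```text
time: 9.35
tcp_pos: [587.6, -20.1, 60.4]
ee_rot: [[0.991, 0.133, 0.002], [0.133, -0.991, -0.001], [0.002, 0.001, -1.0]]
contact_force: [0.3, 0.7, -3.6]
finger_gap: 25.0
```

Run:
```python
from h import *
fst();K,T=wristcam()
im=bot.get_image("wrist");cv2.imwrite("pics/w6.png",im[:,:,::-1])
st();delta([*FX(-155),57.8],-82.38)
np.savez("w6.npz",K=K,T=T,im=im)
```

```text
t 9.35 fx -155.2 y -0.2 z 60.4 Fx 0.6 Fy -0.4 Fz -3.6 T [-0.16 -0.04  0.02] gap 25.0
9.4 [587.7 -20.1  60.5] yawy -82.36 z [ 0.002 -0.001 -1.   ] F [-0.2 -1.2 -3.2] T [-0.15  0.02  0.03] gap 24.2 j [-9. 32. 98. -0. 50. 74.]
lin [-0.0015 -0.0009  0.011 ] ang [ 0.0015 -0.003   0.0005] mm [-0.4 -0.2  2.7] deg [ 0.07 -0.13  0.02]
```

View pics/w6.png

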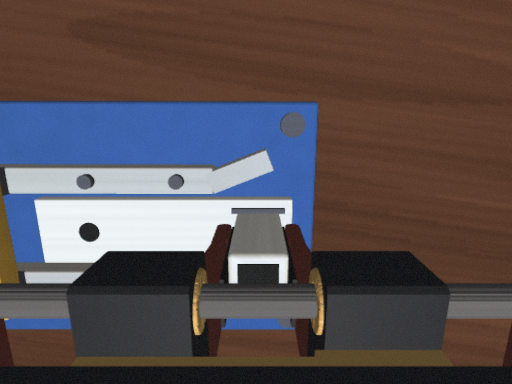

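Run:
```python
from h import *
d=np.load("w6.npz");K,T,im=d["K"],d["T"],d["im"]
for c in (60,120,180):print(c,[(r,int(im[r,c].mean())) for r in list(range(188,202))+list(range(258,275))])
for r in (193,193.5,263,264,265,269,270,271,272):
    print(r,"z26",pix2w(K,T,(120,r),26)[:2]@V+579.5)
for r in (197,198,262.5,263.5):print(r,"z22.6",[round(float(pix2w(K,T,(c,r),22.6)[:2]@V+579.5),1) for c in(60,180)])
```

```text
60 [(188, 207), (189, 206), (190, 205), (191, 203), (192, 201), (193, 166), (194, 109), (195, 111), (196, 110), (197, 110), (198, 110), (199, 141), (200, 210), (201, 239), (258, 240), (259, 240), (260, 239), (261, 236), (262, 195), (263, 85), (264, 87), (265, 89), (266, 90), (267, 86), (268, 85), (269, 86), (270, 93), (271, 115), (272, 169), (273, 205), (274, 200)]
120 [(188, 209), (189, 207), (190, 206), (191, 210), (192, 205), (193, 193), (194, 108), (195, 112), (196, 109), (197, 109), (198, 112), (199, 143), (200, 212), (201, 239), (258, 25), (259, 20), (260, 22), (261, 19), (262, 27), (263, 21), (264, 22), (265, 22), (266, 22), (267, 17), (268, 20), (269, 20), (270, 19), (271, 27), (272, 20), (273, 19), (274, 18)]
180 [(188, 198), (189, 208), (190, 209), (191, 206), (192, 209), (193, 199), (194, 111), (195, 112), (196, 108), (197, 108), (198, 115), (199, 144), (200, 215), (201, 240), (258, 22), (259, 23), (260, 21), (261, 24), (262, 19), (263, 23), (264, 28), (265, 23), (266, 23), (267, 21), (268, 28), (269, 22), (270, 19), (271, 25), (272, 28), (273, 31), (274, 18)]
193 z26 -24.721864250843282
193.5 z26 -24.4330236953474
263 z26 18.01672712548418
264 z26 18.662797822569473
265 z26 19.309928141843557
269 z26 21.90909794908316
270 z26 22.56156568586789
271 z26 23.215108827967924
272 z26 23.869730036319993
197 z22.6 [-21.5, -21.6]
198 z22.6 [-20.9, -21.0]
262.5 z22.6 [19.4, 19.3]
263.5 z22.6 [20.0, 19.9]
```

The bar spans y -20 to +19.5 between rails at -24.4 and +23.9, so it's centred. I'll set it down on the floor.

Emit:
{"fn": "step_arm", "kwargs": {
  "deltas": [
    {"linear": [0, 0, 0.004], "angular": [0, 0, 0], "hand": 0},
    {"linear": [0, 0, 0.008], "angular": [0, 0, 0], "hand": 0},
    {"linear": [0, 0, 0.011], "angular": [0, 0, 0], "hand": 0},
    {"linear": [0, 0, 0.011], "angular": [0, 0, 0], "hand": 0},
    {"linear": [0, 0, 0.011], "angular": [0, 0, 0], "hand": 0}
  ]
}}

```text
time: 9.9
tcp_pos: [587.9, -20.1, 57.9]
ee_rot: [[0.991, 0.133, 0.003], [0.133, -0.991, -0.001], [0.003, 0.001, -1.0]]
contact_force: [0.1, -0.8, -2.2]
finger_gap: 24.9
```

Run:
```python
from h import *
fst();st();delta([*FX(-155),57.8],-82.38)
```

```text
t 9.9 fx -155.3 y -0.5 z 57.9 Fx -0.8 Fy -0.0 Fz -2.2 T [-0.08  0.01 -0.04] gap 24.9
9.9 [587.9 -20.1  57.9] yawy -82.36 z [ 0.003 -0.001 -1.   ] F [ 0.1 -0.8 -2.2] T [-0.08  0.01 -0.04] gap 24.9 j [-9. 32. 98. -0. 50. 74.]
lin [-0.002  -0.001   0.0005] ang [ 0.0015 -0.0033  0.0004] mm [-0.5 -0.3  0.1] deg [ 0.07 -0.15  0.02]
```

Emit:
{"fn": "step_arm", "kwargs": {
  "deltas": [
    {"linear": [0, 0, 0.002], "angular": [0.001, -0.003, 0], "hand": 0},
    {"linear": [0, 0, 0.004], "angular": [0.001, -0.003, 0], "hand": 0},
    {"linear": [0, 0, 0.004], "angular": [0.001, -0.003, 0], "hand": 0}
  ]
}}

```text
time: 10.2
tcp_pos: [587.9, -20.1, 57.8]
ee_rot: [[0.991, 0.133, 0.001], [0.133, -0.991, -0.0], [0.0, 0.0, -1.0]]
contact_force: [-2.0, -0.6, 5.9]
finger_gap: 24.6
```

Run:
```python
from h import *
fst();st();delta([*FX(-100),57.4],-82.38);delta([*FX(-97),57.4],-82.38)
```

```text
t 10.2 fx -155.3 y -0.6 z 57.8 Fx -0.4 Fy 2.1 Fz 5.9 T [0.01 0.39 0.  ] gap 24.6
10.2 [587.9 -20.1  57.8] yawy -82.36 z [ 0.001 -0.    -1.   ] F [-2.  -0.6  5.9] T [0.01 0.39 0.  ] gap 24.6 j [-9. 32. 98. -0. 50. 74.]
lin [-0.0022 -0.221   0.0014] ang [ 0.0006 -0.0006  0.0005] mm [ -0.6 -55.3   0.4] deg [ 0.02 -0.03  0.02]
lin [-0.0022 -0.233   0.0014] ang [ 0.0006 -0.0006  0.0005] mm [ -0.5 -58.3   0.4] deg [ 0.02 -0.03  0.02]
```

The foot is on the floor and pressing lightly. I'll slide it under the bridge, stopping just short of the stop.

Emit:
{"fn": "step_arm", "kwargs": {
  "deltas": [
    {"linear": [-0.001, -0.02, 0.001], "angular": [0, 0, 0], "hand": 0},
    {"linear": [-0.002, -0.05, 0.001], "angular": [0, 0, 0], "hand": 0},
    {"linear": [-0.002, -0.08, 0.001], "angular": [0, 0, 0], "hand": 0},
    {"linear": [-0.002, -0.11, 0.001], "angular": [0, 0, 0], "hand": 0},
    {"linear": [-0.002, -0.14, 0.001], "angular": [0, 0, 0], "hand": 0},
    {"linear": [-0.002, -0.17, 0.001], "angular": [0, 0, 0], "hand": 0},
    {"linear": [-0.002, -0.195, 0.001], "angular": [0, 0, 0], "hand": 0},
    {"linear": [-0.002, -0.215, 0.001], "angular": [0, 0, 0], "hand": 0},
    {"linear": [-0.002, -0.22, 0.001], "angular": [0, 0, 0], "hand": 0},
    {"linear": [-0.002, -0.22, 0.001], "angular": [0, 0, 0], "hand": 0}
  ]
}}

```text
time: 11.2
tcp_pos: [580.4, 34.8, 57.8]
ee_rot: [[0.991, 0.133, 0.001], [0.133, -0.991, -0.0], [0.001, 0.0, -1.0]]
contact_force: [0.5, -1.4, 5.9]
finger_gap: 24.6
```

Run:
```python
from h import *
fst();K,T=wristcam()
im=bot.get_image("wrist");cv2.imwrite("pics/w7.png",im[:,:,::-1])
st();delta([*FX(-76),57.6],-82.38)
np.savez("w7.npz",K=K,T=T,im=im)
```

```text
t 11.2 fx -99.9 y -0.4 z 57.8 Fx -1.4 Fy -0.3 Fz 5.9 T [-0.2  -0.04  0.11] gap 24.6
11.25 [580.4  34.8  57.8] yawy -82.36 z [ 0.001  0.    -1.   ] F [ 0.7 -0.4  6.3] T [-0.15  0.04  0.08] gap 24.5 j [-3. 32. 99.  0. 49. 79.]
lin [-0.0014 -0.0954  0.0008] ang [ 0.     -0.0014  0.0005] mm [ -0.3 -23.8   0.2] deg [ 0.   -0.06  0.02]
```

View pics/w7.png

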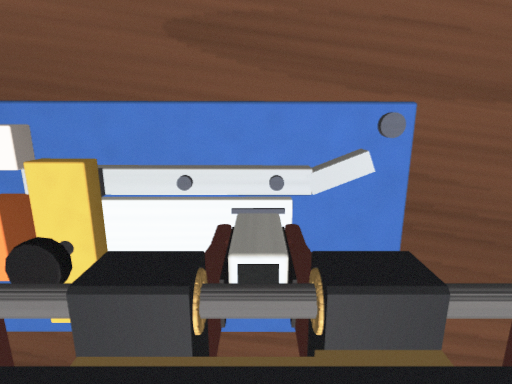

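The foot is under the bridge at columns 28–105, flat, with light forces. Next I'll push into the stop slowly.

Emit:
{"fn": "step_arm", "kwargs": {
  "deltas": [
    {"linear": [-0.001, -0.012, 0.001], "angular": [0, 0, 0], "hand": 0},
    {"linear": [-0.001, -0.024, 0.001], "angular": [0, 0, 0], "hand": 0},
    {"linear": [-0.001, -0.036, 0.001], "angular": [0, 0, 0], "hand": 0},
    {"linear": [-0.001, -0.048, 0.001], "angular": [0, 0, 0], "hand": 0},
    {"linear": [-0.001, -0.06, 0.001], "angular": [0, 0, 0], "hand": 0},
    {"linear": [-0.001, -0.07, 0.001], "angular": [0, 0, 0], "hand": 0},
    {"linear": [-0.001, -0.075, 0.001], "angular": [0, 0, 0], "hand": 0},
    {"linear": [-0.001, -0.075, 0.001], "angular": [0, 0, 0], "hand": 0},
    {"linear": [-0.001, -0.075, 0.001], "angular": [0, 0, 0], "hand": 0}
  ],
  "newtons": 60
}}

```text
time: 12.15
tcp_pos: [578.2, 51.9, 57.9]
ee_rot: [[0.991, 0.133, 0.002], [0.133, -0.991, -0.002], [0.002, 0.002, -1.0]]
contact_force: [1.3, -8.2, 5.8]
finger_gap: 24.7
```

Run:
```python
from h import *
fst();K,T=wristcam()
im=bot.get_image("top");cv2.imwrite("pics/t8.png",cv2.resize(im[130:230,150:290],None,fx=5,fy=5,interpolation=cv2.INTER_CUBIC)[:,:,::-1])
im=bot.get_image("scene");cv2.imwrite("pics/s8.png",cv2.resize(im[170:240,220:350],None,fx=6,fy=6,interpolation=cv2.INTER_CUBIC)[:,:,::-1])
fst();st();delta([*FX(-76),57.6],-82.38)
```

```text
t 12.15 fx -82.6 y -0.5 z 57.9 Fx -8.3 Fy -0.2 Fz 5.8 T [-0.99  0.07  0.03] gap 24.7
t 12.25 fx -82.6 y -0.5 z 57.9 Fx -9.2 Fy 0.1 Fz 5.6 T [-0.94  0.01 -0.01] gap 24.7
12.25 [578.2  51.9  57.9] yawy -82.35 z [ 0.002 -0.002 -1.   ] F [ 1.1 -9.2  5.6] T [-0.94  0.01 -0.01] gap 24.7 j [-2. 32. 99. -0. 49. 81.]
lin [-0.0019 -0.0263  0.001 ] ang [ 0.0023 -0.0023  0.0007] mm [-0.5 -6.6  0.3] deg [ 0.11 -0.1   0.03]
```

View pics/t8.png

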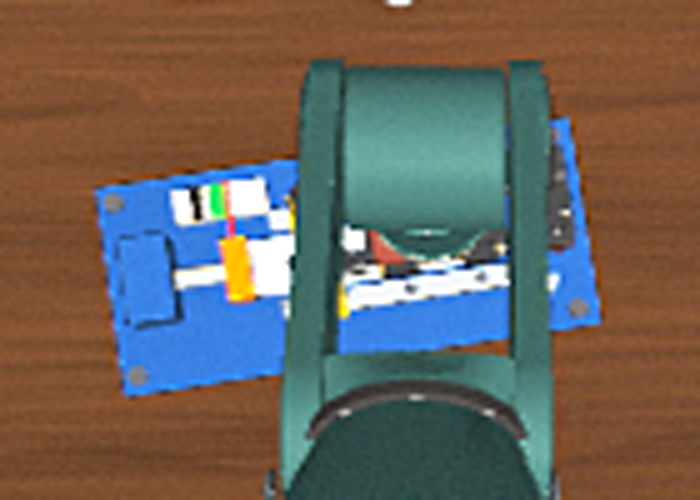

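View pics/s8.png

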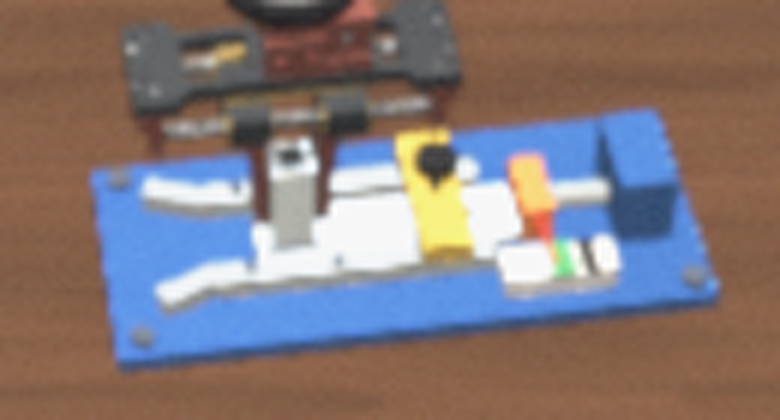

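The pointer has just reached the edge of the green, with about 12.5 mm of travel and 8–9 N. I'll push another 6.5 mm or so.

Emit:
{"fn": "step_arm", "kwargs": {
  "deltas": [
    {"linear": [-0.001, -0.012, 0.001], "angular": [0.001, -0.001, 0], "hand": 0},
    {"linear": [-0.001, -0.02, 0.0015], "angular": [0.002, -0.002, 0], "hand": 0},
    {"linear": [-0.001, -0.027, 0.0015], "angular": [0.002, -0.002, 0], "hand": 0},
    {"linear": [-0.001, -0.032, 0.0015], "angular": [0.002, -0.002, 0], "hand": 0},
    {"linear": [-0.001, -0.034, 0.0015], "angular": [0.002, -0.002, 0], "hand": 0},
    {"linear": [-0.001, -0.034, 0.0015], "angular": [0.002, -0.002, 0], "hand": 0},
    {"linear": [-0.001, -0.034, 0.0015], "angular": [0.002, -0.002, 0], "hand": 0},
    {"linear": [-0.001, -0.034, 0.0015], "angular": [0.002, -0.002, 0], "hand": 0}
  ]
}}

```text
time: 13.05
tcp_pos: [577.6, 57.8, 58.1]
ee_rot: [[0.991, 0.134, 0.001], [0.134, -0.991, -0.004], [0.001, 0.004, -1.0]]
contact_force: [0.6, -14.6, 7.5]
finger_gap: 25.0
```

Run:
```python
from h import *
fst()
im=bot.get_image("top");cv2.imwrite("pics/t9.png",cv2.resize(im[145:225,160:260],None,fx=7,fy=7,interpolation=cv2.INTER_CUBIC)[:,:,::-1]);cv2.imwrite("pics/t9f.png",im[:,:,::-1])
im=bot.get_image("scene");cv2.imwrite("pics/s9.png",cv2.resize(im[170:240,220:350],None,fx=6,fy=6,interpolation=cv2.INTER_CUBIC)[:,:,::-1]);cv2.imwrite("pics/s9f.png",im[:,:,::-1])
im=bot.get_image("wrist");cv2.imwrite("pics/w9.png",im[:,:,::-1])
fst();st();delta([*FX(-76),57.6],-82.38)
```

```text
t 13.05 fx -76.7 y -0.6 z 58.1 Fx -14.6 Fy 1.4 Fz 7.5 T [-1.62  0.07  0.1 ] gap 25.0
t 13.2 fx -76.7 y -0.7 z 58.1 Fx -14.4 Fy 1.7 Fz 7.9 T [-1.59  0.1   0.16] gap 24.8
13.2 [577.6  57.8  58.1] yawy -82.31 z [ 0.002 -0.004 -1.   ] F [  0.2 -14.5   7.9] T [-1.59  0.1   0.16] gap 24.8 j [-1. 32. 99. -0. 49. 82.]
lin [-0.0026 -0.003   0.0018] ang [ 0.0048 -0.0013  0.0016] mm [-0.7 -0.7  0.5] deg [ 0.22 -0.06  0.07]
```

View pics/t9.png

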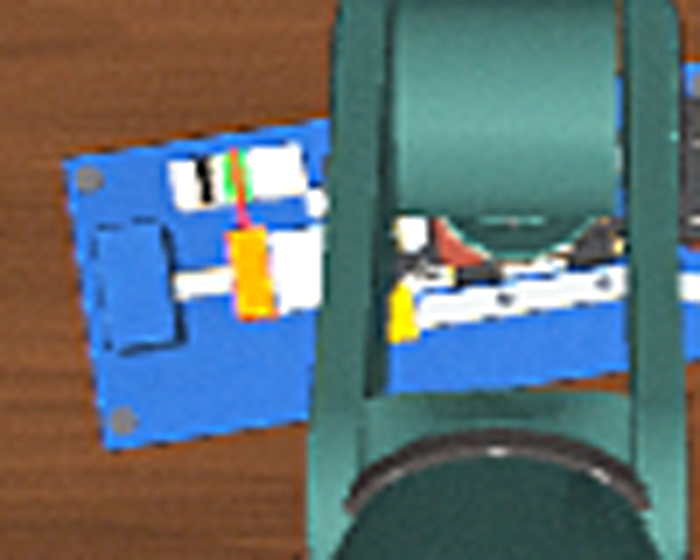

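View pics/s9.png

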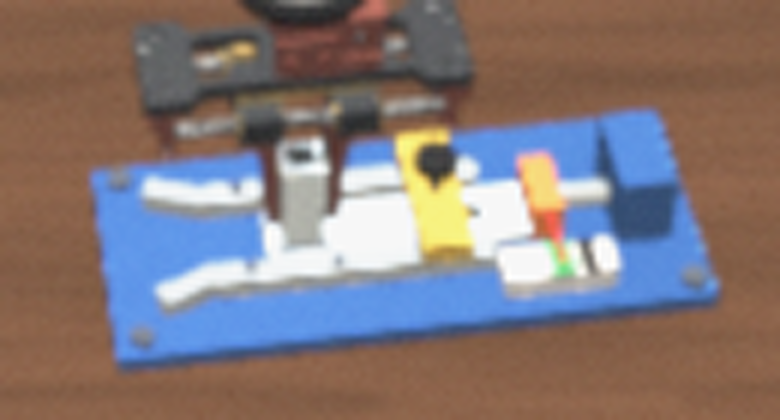

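View pics/s9f.png

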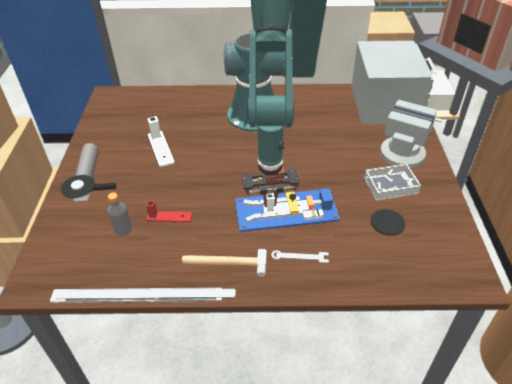

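View pics/w9.png

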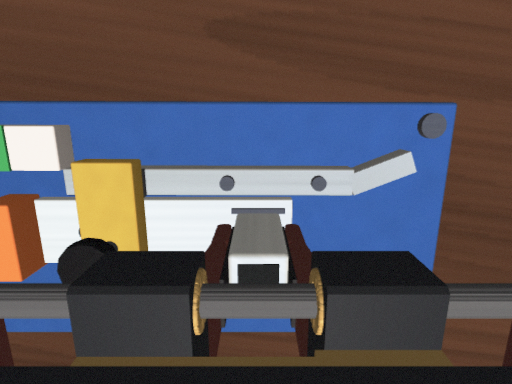

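The pointer stands in the middle of the green: (237,175) in the top crop and (563,258) in the scene crop. Travel is about 18.3 mm. The push has pitched the tool by 0.2° nose-down, so I'll trim that out while holding the push.

Emit:
{"fn": "step_arm", "kwargs": {
  "deltas": [
    {"linear": [-0.001, -0.01, 0.003], "angular": [0.006, -0.001, 0], "hand": 0},
    {"linear": [-0.002, -0.01, 0.0035], "angular": [0.008, -0.001, 0.001], "hand": 0},
    {"linear": [-0.002, -0.01, 0.004], "angular": [0.009, -0.001, 0.001], "hand": 0},
    {"linear": [-0.002, -0.01, 0.004], "angular": [0.009, -0.001, 0.001], "hand": 0},
    {"linear": [-0.002, -0.01, 0.004], "angular": [0.009, -0.001, 0.001], "hand": 0},
    {"linear": [-0.002, -0.01, 0.004], "angular": [0.009, -0.001, 0.001], "hand": 0},
    {"linear": [-0.002, -0.01, 0.004], "angular": [0.009, -0.001, 0.001], "hand": 0}
  ]
}}

```text
time: 13.9
tcp_pos: [577.6, 57.7, 57.8]
ee_rot: [[0.991, 0.134, 0.001], [0.134, -0.991, -0.0], [0.001, 0.0, -1.0]]
contact_force: [0.2, -12.8, 9.2]
finger_gap: 24.7
```

Run:
```python
from h import *
fst()
im=bot.get_image("top");cv2.imwrite("pics/t10.png",cv2.resize(im[145:225,160:260],None,fx=7,fy=7,interpolation=cv2.INTER_CUBIC)[:,:,::-1])
fst();st();delta([*FX(-76),57.8],-82.38)
```

```text
t 13.9 fx -76.9 y -0.7 z 57.8 Fx -12.7 Fy 1.5 Fz 9.2 T [-2.08  0.04  0.09] gap 24.7
t 13.95 fx -76.8 y -0.7 z 57.8 Fx -12.8 Fy 0.7 Fz 8.4 T [-2.05  0.05  0.11] gap 24.8
13.95 [577.7  57.7  57.8] yawy -82.29 z [ 0.001 -0.    -1.   ] F [  1.  -12.8   8.4] T [-2.05  0.05  0.11] gap 24.8 j [-1. 32. 99. -0. 49. 81.]
lin [-0.0029 -0.0033  0.    ] ang [ 0.0006 -0.0017  0.0021] mm [-0.7 -0.8  0. ] deg [ 0.03 -0.08  0.09]
```

View pics/t10.png

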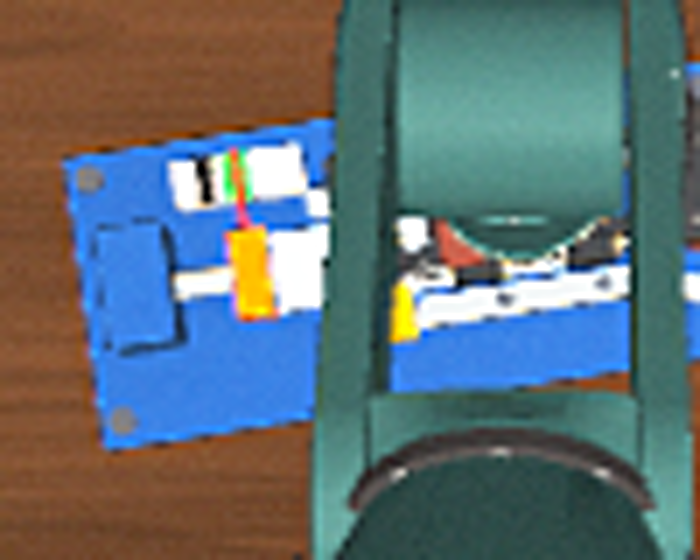

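The tool is upright to within 0.1° and the foot is at floor height. The pointer is mid-green and the push is steady, so I'm handing the job in.

Run:
```python
from h import *
print(bot.finish_job());fst()
```

```text
the job is handed in; nothing more can be done
None
the job is handed in; nothing more can be done
```

The smaller bare-metal foot is in the fixture channel with its nose pushing the orange stop. The arm is still gripping the stub and pressing. I handed the job in at about 14 s, and it gave no verdict.

**Last checks:**
- **Pointer:** the red pointer stands in the middle of the green in the last top view, and did in the scene view taken before the final trim. The arm position puts the stop about 18 mm back, roughly 11 N of spring force. The stop never came near the end of its travel.
- **Push:** the wrist reads 12.8 N along the slide. That is slightly more than the spring alone, and I put the difference down to friction on the channel floor. The force straight down is about 8–9 N.
- **Flatness and grip:** the push first tilted the tool about 0.2° nose-down. I trimmed that to within 0.1°, with the grip back at its on-the-floor height. The gripper is set to 60 N and its opening reads about 25 mm, which matches the stub.
- **Sideways fit:** the foot was centred between the rails when I laid it in, and had drifted less than 1 mm by the end.
- **Other things on the bench:** the red-primed foot, the larger silvery foot and everything else look unmoved in the last full scene view.

No check failed.

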